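# Set the cure timer and clamp a glued block by pumping the trigger

## Robot

A 6-joint arm with a two-finger parallel gripper is mounted at the origin on the work surface. World frame = base frame: x ahead of the robot, y to its left, z up, the work surface at z = 0. Lengths are in m, angles in rad, forces in N, time in s.
With the tool pointing down it reaches from about 0.3 to 0.775 m from the base axis. Payload 14.6 kg.
Tool frame: the origin (TCP) lies at the very end of the fingers, on their centre line; the grasp point (between the pads) lies 19 mm behind it; y points along the fingers, z is the direction in which the jaws open and shut, and the axes are right-handed (so a half turn about y gives the same grasp; the last joint's range is limited). The gripper opens to 94 mm and grips with 3 to 60 N. Pads are 16 mm wide; open, the fingers measure 119 mm over their backs; the gripper's body (75 mm by 177 mm) begins 78 mm behind the grasp point.
Start: joints at [1.087, 0.3, 1.521, -0, 1.321, -0.067], TCP at [0.223, 0.503, 0.205] pointing down, gripper open.
Joint ranges: [-3.03, 3.03], [-0.79, 2.21], [0.23, 2.52], [-1.04, 4.18], [0, 3.07], [-2.55, 2.55]. Speed limits (rad/s): [2.22, 2.22, 2.57, 3.14, 3.14, 3.14].

## Interface

Orientations are given as [roll, pitch, yaw] about the fixed x, y, z axes, in that order (R = Rz(yaw) Ry(pitch) Rx(roll)).
In Python, from station import get_obs, camera, hand_in, masks_of gives the robot as it stands.
- The arm moves only by the shell command python3 -m jog 'ROWS' [FORCE]. ROWS is text: rows parted by semicolons, each of 7 numbers parted by spaces: the shift along the world's x, y, z in mm, then the turn, a rotation vector about the world's x, y, z in degrees, then the closure, from 0 (fully open) to 1 (shut). A call has 1 to 10 rows; each row is the pose to reach, as a shift and turn from the pose measured when the call began; what a row does not reach only later rows make up. A row lasts 1/12 s, in which the tool goes at most 41.7 mm and 7.16 degrees, less where a joint would pass 70% of its speed; a pose out of reach is approached as far as the arm can. A call with a gripper value outside its range is refused whole. The fingers move at their own pace and stop on an object; FORCE is the grip in N (left out, the last holds). Time passes only in rows, so rows that repeat a pose let the fingers close. It gives the time, the measured TCP pose, the force and the opening at its end, in the units of the state.
- get_obs(): the state, without advancing time (a new reading comes with each control period).
- camera(name): name is "side" or "top"; returns a dict with "img" (480x640x3 uint8, red, green, blue), "range_z" (480x640 float32, m along the optical axis (not along the pixel's ray), 0 where there is no reading), "fx", "fy", "cx", "cy" (pixels), "rvec" (rotation vector, rad) and "tvec" (3), from world to camera coordinates, as OpenCV has them. Camera axes: x right, y down, z forward; pixel columns grow to the right and rows downward; lengths in m; the calibration is good to about 2 mm. A picture is of the moment at which its call begins.
- hand_in(): hands the job in, once; it reports no verdict.
Trained networks look in the newest picture that a camera, given by its name, has taken for a name from the list of things; names that differ only in an ending like _2 or _b are one class to them, and where a whole thing is asked for, a point or a joint stands for the part that bears it (a point fixed in the world has none). Each returns a list of dicts, best first, with "conf" (0 to 1); they miss things now and then, are a little off and sometimes report something else, mostly with a low value. They report only what shows in the picture. A call takes as long as a camera call. They do not tell look-alikes from the thing itself.
- masks_of(thing, camera): "mask" (480x640 bool, what is visible of it) and "extent" ([left, top, right, bottom] in pixels, round what is visible of it).
The state is a dict: "time_s": time; "qpos": joint angles; "joint_vel": joint speeds; "tau": joint torques, N m; "ee_pos": TCP position; "eef_rot": TCP orientation; "force": force on the tool from outside, world axes, zero at the start; "moment": the same for the moment, N m; "grip_width": finger opening in m.
Only numpy, scipy, OpenCV 4.12 (cv2) and the standard library are available. Lean on these libraries where they do the work, as an engineer would, in place of code of your own. Each camera call takes 0.05 s, during which the arm holds its last target.

## Task

A freshly glued wooden block waits in the bench clamp: first turn the timer's knob clockwise until its white pointer stands at the red mark, then pump the clamp's red trigger (squeeze it towards the black handle, let it spring right back, again) until the sprung pad has pushed the block up against the fixed jaw and is itself pressed in by about 5 mm. Do not crush the block (pad pressed in 12 mm or more), move the jaw only by the trigger, do not touch the block, and leave everything else where it stands. Finish while still holding the trigger partly or fully squeezed: do not let it go.

Things in the scene. Friction and masses are not known exactly. Their poses are not given: they have to be found in the camera images.
- clamp: Bench clamp fixed to the bench. Steel base plate 100 x 340 x 12 mm; origin at its underside. +y: the way the toothed bar and moving jaw advance; the bar's axis is at x = 0, 45 mm above the bench. Black handle and red trigger stick out level to -x. Grey housing: x -26 to 26, y -150 to -60, 88 mm high. Bare bench under the levers for x below -50. The bar's tail reaches back to y = -220.
- handle_mid (a point): Middle of the black fixed handle: a level bar along the clamp's x, from x -130 to -20 mm, 16 mm thick in y, 33 to 57 mm above the bench, on the -y side of the trigger. With the trigger let go, handle and trigger measure 64 mm over their outer faces.
- trigger_pivot (a point): Upright pivot of the red trigger, at x = -34, y = -85 mm in clamp. The trigger is a level bar 98 mm long from here, 12 mm thick, 33 to 57 mm above the bench, pointing to -x of the clamp when let go; squeezing swings it towards -y, to the handle.
- trigger_push (a point): Point on the trigger's outer (+y) face, 82 mm from its pivot and 16 mm short of its tip, at half height (45 mm above the bench); moves with the trigger. Pushed squarely here the trigger takes 3 N to start, about 5.5 N at full squeeze, plus 0.3 N for every newton of clamping. Free bench on its +y side for 60 mm.
- trigger (a joint): Red trigger (rad): 0 = let go (a spring returns it), grows as squeezed towards the handle, stop at 0.40. It drives a ratchet: after 0 to 0.25 rad of free play it pushes the bar 24 mm per rad. A squeeze to 0.35 or more gains 6 mm (3 to 9 mm the first time); let it right back, below 0.03, so that the pawl takes the next tooth.
- bar (a joint): Toothed bar with the moving jaw (50 mm wide, up to 74 mm high), in m: grows as the jaw advances towards the fixed jaw; starts at 0.022 to 0.036, stop at 0.062. Teeth 6 mm apart; with the trigger let go it may slip back to its last caught tooth, by about 2 mm after a full squeeze, always less than 6 mm.
- pad (a joint): Sprung black pad on a yellow stem on the moving jaw (m): 0 = fully out, grows as it is pressed back into the jaw; spring 1.8 N per mm; 0.005 is about 9 N; bottoms at 0.015.
- pad_face (a point): Centre of the face of the black pad (46 x 46 mm) that meets the block, 45 mm above the bench.
- fixed_jaw_face (a point): Centre of the face of the fixed jaw (64 mm wide, 80 mm high) that looks to the pad (-y of the clamp); the block is pressed against it.
- block: Glued wooden block, pine with a plywood face, 56 x 70 x 45 mm (its x, y, z), about 0.12 kg, loose on the base plate between the pad and the fixed jaw; origin at the centre of its underside, 12 mm above the bench; its y axis runs along the clamp's. It starts a few mm short of the fixed jaw; the pad pushes it home with about 1 N.
- timer: Cure timer fixed to the bench: white box 120 x 120 x 45 mm with the dial on top; origin at the centre of its underside.
- dial (a joint): Timer knob (rad), grows as it turns clockwise seen from above, range 0 to 3.0; stays where it is left (friction 0.03 N m). At 0 the pointer looks to -x of timer.
- dial_grip (a point): Point on the knob's upright axis at the height to grip, 74 mm above the bench. The knob is a grey bar 44 mm long, 14 mm thick, 30 mm high (54 to 84 mm above the bench) on a disc of 24 mm radius; the bar lies along its x axis, which turns with it; the white pointer is towards -x of this frame.
- dial_pointer (a point): Point 43 mm out from the knob's axis in the pointer's direction (the white needle ends 36 mm out); turns with the knob.
- dial_mark (a point): The red mark on the grey ring round the knob, 43 mm from the knob's axis; does not move. The knob is set when the pointer looks at it. It lies 0.7 to 1.4 rad clockwise of the pointer at the start.
- spare_block: Bystander: second, spare glued block, 56 x 70 x 45 mm, lying on the bench; origin under its centre.
- glue_bottle: Bystander: glue bottle, 52 mm across, 150 mm tall, upright; origin under its centre.
- carton: Bystander: cardboard carton 120 x 90 x 60 mm; origin under its centre.
- coupling: Bystander: brass pipe coupling, 34 mm across, 44 mm tall; origin under its centre.
- spanner: Bystander: spanner lying on the bench.
- bolt0: Bystander: steel bolt standing on its head, 24 mm across, 55 mm tall.
- bolt1: Bystander: a second bolt like it.
Things that resemble listed ones, but are neither listed nor needed, are in the scene too. What is meant by the timer is not green, and is the smaller of those in its own colour.

How it is judged:
By the outcome, as a careful person would: the job done as asked, in the order asked, and still so for the second after the job is handed in, while the arm keeps its last pose, push and grip.
It also fails if it takes over 72 s, if anything falls off the work surface, if the arm or the gripper's body presses on something with over 40 N, if the wrist force passes 120 N, or if a joint passes its speed limit or range.

## Working session

There is one attempt and no reset: what is moved stays moved. The work goes in short steps, Python scripts to look and compute and a shell command to move; the robot and the scene stay as the last step left them, time stands still between calls to the robot, and variables do not carry over. Pictures are saved under pics/ and viewed, and the job is handed in when it is done.

```bash
mkdir -p pics; ls
cat > h.py <<'E'
import numpy as np, cv2
from station import get_obs, camera, hand_in, masks_of
def save(c,n): cv2.imwrite('pics/'+n, c['img'][:,:,::-1])
def T(c):
    R=cv2.Rodrigues(np.array(c['rvec'],float))[0]; return R,np.array(c['tvec'],float).reshape(3)
def cloud(c):
    R,t=T(c); v,u=np.mgrid[0:480,0:640]; z=c['range_z']
    p=np.stack([(u-c['cx'])/c['fx']*z,(v-c['cy'])/c['fy']*z,z],-1)
    w=(p-t)@R; w[z<=0]=np.nan; return w
def px(c,P):
    R,t=T(c); q=np.atleast_2d(P)@R.T+t
    return np.stack([q[:,0]/q[:,2]*c['fx']+c['cx'],q[:,1]/q[:,2]*c['fy']+c['cy']],-1)
def ray(c,u,v,z):
    R,t=T(c); d=np.array([(u-c['cx'])/c['fx'],(v-c['cy'])/c['fy'],1])@R; o=-R.T@t
    return o+d*(z-o[2])/d[2]
E
python3 - <<'E'
from h import *
for n in ['side','top']:
    c=camera(n); save(c,n+'0.png'); R,t=T(c); print(n,-R.T@t,R[2],c['fx'])
    for th in ['timer','dial','clamp','trigger','block','dial_mark','pad','handle_mid']:
        try:
            for m in masks_of(th,n): print(th,round(m['conf'],2),m['extent'])
        except Exception as e: print(th,e)
print(get_obs())
E
```

```text
pics
side [ 0.32193583 -0.85865742  0.7654052 ] [ 0.18325676  0.76054591 -0.62288593] 500.21742949469905
timer 0.9 [236.5, 202.3, 289.2, 245.4]
timer 0.63 [261.4, 161.2, 311.1, 201.7]
timer 0.56 [164.4, 149.4, 237.6, 203.0]
dial 0.91 [249.4, 202.3, 272.8, 224.5]
dial 0.85 [186.3, 151.4, 217.5, 170.3]
dial 0.77 [280.9, 160.4, 293.3, 176.5]
clamp 0.55 [321.0, 206.7, 424.7, 326.9]
trigger 0.71 [328.9, 281.5, 377.5, 295.4]
trigger 0.32 [324.8, 204.6, 426.2, 325.6]
block 0.81 [335.4, 223.1, 370.8, 259.9]
block 0.56 [262.5, 160.9, 314.0, 197.1]
dial_mark 0.79 [267.0, 163.2, 306.7, 181.4]
dial_mark 0.75 [323.3, 207.0, 430.9, 320.6]
dial_mark 0.48 [311.6, 145.2, 318.9, 163.4]
dial_mark 0.19 [276.0, 162.2, 294.5, 173.8]
pad 0.51 [355.3, 239.2, 374.0, 255.2]
handle_mid 0.88 [321.2, 205.3, 430.0, 322.5]
handle_mid 0.17 [274.2, 161.9, 294.6, 175.3]
top [ 0.30840085 -0.02893735  1.71399651] [ 0.13429116  0.00949157 -0.99089646] 606.4210942214303
timer 0.96 [132.4, 293.9, 212.7, 372.8]
timer 0.76 [169.3, 229.1, 216.4, 273.6]
timer 0.72 [234.7, 262.4, 288.3, 309.3]
timer 0.32 [137.7, 207.1, 155.6, 
[... 360 characters left out ...]
, 221.5]
handle_mid 0.74 [265.8, 176.7, 401.7, 245.8]
{'time_s': 0.9, 'qpos': array([ 1.08738155e+00,  2.99914655e-01,  1.52098846e+00, -1.74510055e-05,
        1.32069836e+00, -6.66099635e-02]), 'joint_vel': array([ 0.00040443, -0.00162471, -0.00043   ,  0.00113715, -0.00115472,
       -0.00011188]), 'tau': array([-4.88846672e-04, -5.31655097e+01, -3.52913868e+01,  7.09246262e-02,
        2.11792777e-02,  3.12852694e-05]), 'ee_pos': array([0.22267203, 0.5029032 , 0.20544243]), 'eef_rot': array([-1.57080626e+00, -1.62830627e-05, -4.16800496e-01]), 'force': array([-1.01337541,  0.27445351,  0.58864666]), 'moment': array([0.03660154, 0.0385281 , 0.06787276]), 'grip_width': 0.09401043158675144}
```

View pics/top0.png

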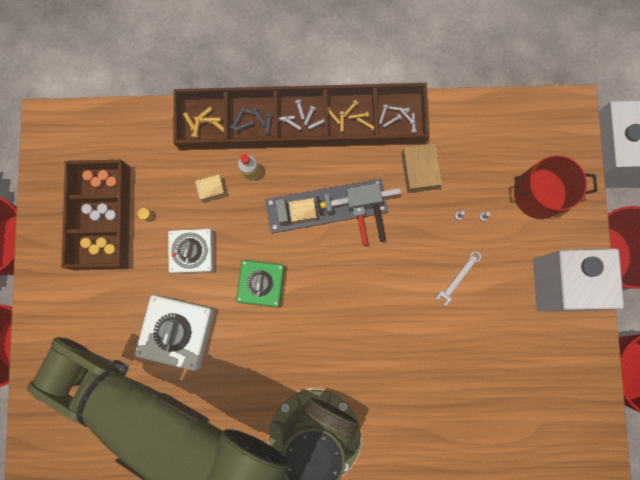

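View pics/side0.png

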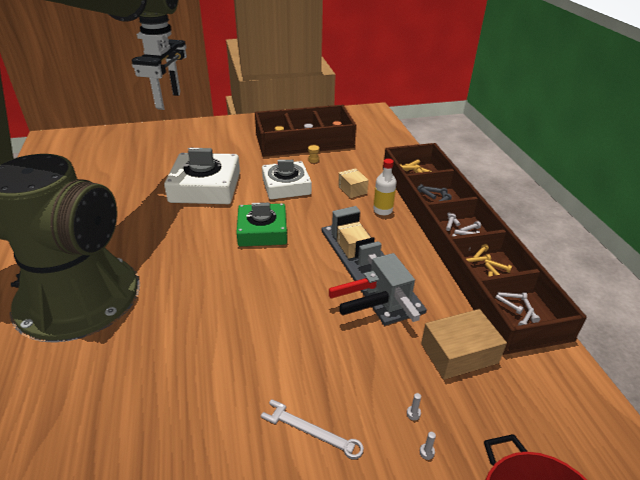

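Run:
```python
from h import *
c=camera('top'); i=c['img']
a=cv2.resize(i[195:385,120:300],None,fx=4,fy=4,interpolation=cv2.INTER_CUBIC)[:600]
b=cv2.resize(i[165:255,255:415],None,fx=5,fy=5,interpolation=cv2.INTER_CUBIC)
cv2.imwrite('pics/tcrop.png',cv2.resize(i[200:350,120:300],None,fx=4,fy=4,interpolation=cv2.INTER_CUBIC)[:,:,::-1]);cv2.imwrite('pics/ccrop.png',b[:,:,::-1])
```

```text
(no output)
```

View pics/tcrop.png

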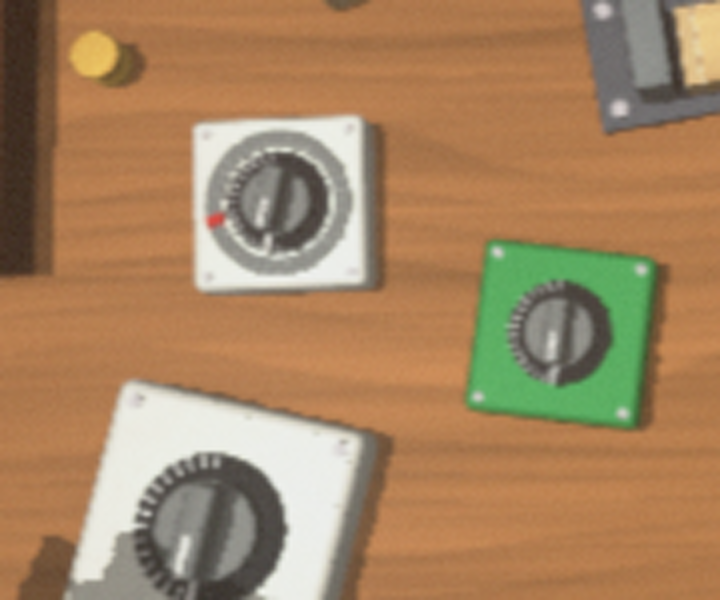

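View pics/ccrop.png

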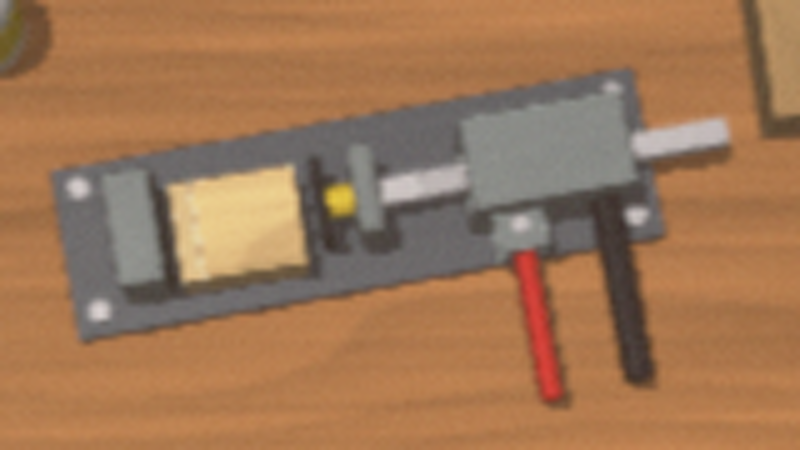

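The timer lookalikes are big white at (172,332), green at (261,283) and small white at (190,251). The last fits: it isn't green, it's the smaller of the two white ones, and it has the grey ring and red mark (162+12, 255). Next I measure.

Run:
```python
from h import *
c=camera('top'); w=cloud(c); i=c['img'].astype(int); r,g,b=i[...,0],i[...,1],i[...,2]
# timer
m=[m for m in masks_of('timer','top') if abs(m['extent'][0]-169)<8][0]['mask']
# white box top
reg=np.zeros((480,640),bool); reg[222:280,160:222]=1
box=reg&(w[...,2]>.025)&(w[...,2]<.1)
P=w[box]; print('box n',len(P),np.nanmedian(P[:,2]))
top=reg&(w[...,2]>.038)&(w[...,2]<.095)
rect=cv2.minAreaRect((w[top][:,:2]*1000).astype(np.float32)); print('rect top',rect)
knob=reg&(w[...,2]>.072); Q=w[knob]; print('knob',len(Q),Q.mean(0)); 
u,s,vt=np.linalg.svd(Q[:,:2]-Q[:,:2].mean(0)); print(vt[0],np.degrees(np.arctan2(vt[0,1],vt[0,0])),s/np.sqrt(len(Q))*np.sqrt(12))
red=reg&(r>150)&(g<100)&(b<100)
v,uu=np.nonzero(red); print('red',len(v),uu.mean(),v.mean(),w[red].mean(0),ray(c,uu.mean(),v.mean(),.046))
print('needle px tip',ray(c,120+268/4-.4,200+247/4-.4,.056))
# clamp
reg=np.zeros((480,640),bool); reg[170:255,255:410]=1
gray=reg&(abs(r-g)<22)&(abs(g-b)<25)&(w[...,2]>.004)&(w[...,2]<.1)
plate=gray&(w[...,2]<.02); rect=cv2.minAreaRect((w[plate][:,:2]*1000).astype(np.float32)); print('plate',rect,cv2.boxPoints(rect))
hs=reg&(w[...,2]>.083)&(w[...,2]<.1); print('housing',cv2.minAreaRect((w[hs][:,:2]*1000).astype(np.float32)),np.median(w[hs][:,2]))
rd=reg&(r>130)&(g<80)&(b<80); print('trig',cv2.minAreaRect((w[rd][:,:2]*1000).astype(np.float32)),np.nanmedian(w[rd][:,2]))
hd=reg&(r<60)&(w[...,2]>.045)&(w[...,2]<.065); hd[:, :372]=0; print('handle',cv2.minAreaRect((w[hd][:,:2]*1000).astype(np.float32)),np.nanmedian(w[hd][:,2]))
```

```text
box n 1880 0.045557662519364966
rect top ((512.020263671875, 332.1800842285156), (119.66806030273438, 120.05929565429688), 0.5538429617881775)
knob 93 [0.51200731 0.33202646 0.08220479]
[-0.97867761  0.20540238] 168.14694517923962 [0.04414813 0.01522357]
red 6 173.5 254.5 [0.50039642 0.37638366 0.05158799] [0.50103982 0.37774862 0.046     ]
needle px tip [0.48008872 0.33896216 0.056     ]
plate ((636.721923828125, -62.05039978027344), (436.00421142578125, 161.4254608154297), 87.8220443725586) [[ 547.7827  -276.82767]
 [ 709.09155 -282.96237]
 [ 725.66113  152.72687]
 [ 564.3523   158.86157]]
housing ((630.5306396484375, -57.36564636230469), (59.77545928955078, 288.003662109375), 8.487703323364258) 0.08782558155429386
trig ((557.6675415039062, -148.1320343017578), (83.5299072265625, 12.507025718688965), 9.053751945495605) 0.054616159081213034
handle ((0.0, 0.0), (0.0, 0.0), 0.0) nan
  return np.nanmean(a, axis, out=out, keepdims=keepdims)
```

Run:
```python
from h import *
c=camera('top'); w=cloud(c); i=c['img'].astype(int); r,g,b=i[...,0],i[...,1],i[...,2]
def sub(u0,u1,v0,v1):
    m=np.zeros((480,640),bool); m[v0:v1,u0:u1]=1; return m
f=lambda m: cv2.minAreaRect((w[m][:,:2]*1000).astype(np.float32))
hs=sub(340,390,175,210)&(w[...,2]>.08)&(w[...,2]<.096); print('housing',f(hs),hs.sum())
# plate by colour
pl=sub(262,392,176,235)&(abs(r-b)<30)&(w[...,2]>.003)&(w[...,2]<.1)
pl=cv2.morphologyEx(pl.astype(np.uint8),cv2.MORPH_OPEN,np.ones((5,5)))>0
print('plate',f(pl))
yaw=np.radians(9.05);R=np.array([[np.cos(yaw),-np.sin(yaw)],[np.sin(yaw),np.cos(yaw)]])
hc=np.array(f(hs)[0])/1000; 
o=hc-R@np.array([0,-.105]); print('origin from housing',o)
def tocl(p): return (p[...,:2]-o)@R
q=tocl(w)
# column profile along clamp: items with z>.03 |x|<.02
sel=(abs(q[...,0])<.018)&(w[...,2]>.02)&sub(262,400,176,240)
for y in np.arange(-.16,.175,.004):
    s=sel&(abs(q[...,1]-y)<.002)
    if s.any(): print(round(y*1000),s.sum(),np.round(np.nanmedian(w[s][:,2])*1000), i[s].mean(0).astype(int))
```

```text
housing ((648.7634887695312, -154.37075805664062), (53.626522064208984, 91.1103515625), 9.026968955993652) 610
plate ((632.156982421875, -50.768768310546875), (109.42144775390625, 338.919189453125), 8.782939910888672)
origin from housing [ 0.63224737 -0.05067786]
-160 10 50.0 [161 154 152]
-156 7 54.0 [158 151 150]
-152 2 82.0 [96 91 90]
-148 16 87.0 [127 125 122]
-144 21 87.0 [135 136 131]
-140 20 89.0 [136 137 133]
-136 17 86.0 [136 137 133]
-132 23 87.0 [136 137 133]
-128 16 87.0 [137 138 133]
-124 21 88.0 [137 138 134]
-120 15 87.0 [136 137 133]
-116 24 87.0 [137 138 134]
-112 17 89.0 [137 138 134]
-108 18 88.0 [137 138 134]
-104 19 88.0 [137 138 134]
-100 17 90.0 [138 138 134]
-96 22 87.0 [137 139 134]
-92 17 88.0 [137 138 134]
-88 19 87.0 [137 138 134]
-84 18 87.0 [138 139 135]
-80 17 88.0 [138 139 135]
-76 20 88.0 [138 140 135]
-72 16 87.0 [139 140 135]
-68 23 88.0 [138 139 135]
-64 21 87.0 [137 137 133]
-60 28 57.0 [131 128 125]
-56 9 49.0 [167 159 158]
-52 9 53.0 [154 147 145]
-48 8 53.0 [168 160 158]
-44 9 51.0 [160 153 151]
-40 11 54.0 [168 160 158]
-36 7 52.0 [178 171 168
[... 417 characters left out ...]
0 18 56.0 [222 187 129]
44 18 57.0 [227 194 133]
48 18 56.0 [227 194 134]
52 19 56.0 [227 194 134]
56 18 57.0 [228 195 134]
60 19 57.0 [228 195 134]
64 18 57.0 [230 198 136]
68 18 57.0 [231 199 137]
72 18 57.0 [231 200 138]
76 17 56.0 [231 199 137]
80 19 54.0 [231 200 137]
84 18 57.0 [231 200 138]
88 19 57.0 [231 199 138]
92 17 56.0 [228 203 149]
96 17 56.0 [221 194 145]
100 19 56.0 [221 191 138]
104 8 58.0 [212 183 135]
108 4 49.0 [72 64 57]
112 23 75.0 [76 68 62]
116 16 80.0 [119 118 113]
120 19 79.0 [139 140 136]
124 20 79.0 [142 143 138]
128 19 80.0 [142 144 139]
132 20 79.0 [142 144 139]
136 16 79.0 [140 141 136]
140 5 74.0 [130 129 125]
152 1 21.0 [111 107 108]
160 1 21.0 [109 103 105]
```

Run:
```python
from h import *
c=camera('side'); i=c['img']
cv2.imwrite('pics/scrop.png',cv2.resize(i[195:335,310:440],None,fx=4.2,fy=4.2,interpolation=cv2.INTER_CUBIC)[:,:,::-1])
ct=camera('top');
for cc,box in ((c,(255,155,320,205)),(ct,(160,225,220,280))):
    a=cc['img'].astype(float); s=(a[...,0]-np.maximum(a[...,1],a[...,2])); m=np.zeros((480,640)); m[box[1]:box[3],box[0]:box[2]]=1
    s=np.clip(s*m-20,0,None); v,u=np.mgrid[0:480,0:640]
    # largest blob
    n,l,st,_=cv2.connectedComponentsWithStats((s>15).astype(np.uint8)); 
    k=[j for j in range(1,n)]
    for j in k: 
        q=s*(l==j); U=(q*u).sum()/q.sum();V=(q*v).sum()/q.sum(); p=ray(cc,U,V,.046); d=p-[.512,.332,.046]
        print(st[j],U,V,p,np.degrees(np.arctan2(d[1],d[0])),np.hypot(*d[:2]))
```

```text
[ 255  155   65   50 1443] 287.89960956564175 180.20108996258338 [0.5118012  0.29206053 0.046     ] -90.28519585901404 0.03993996056945618
[311 158   5   2   7] 313.3070175438597 158.42105263157896 [0.60519805 0.39511739 0.046     ] 34.10740352002171 0.11255967437645994
[ 160  225   60   55 1199] 185.55692375755788 253.4886938996215 [0.50310091 0.34423317 0.046     ] 126.03421145826692 0.015127600340953385
[171 253   5   4  17] 173.32033426183844 254.5246053853296 [0.50098249 0.3782478  0.046     ] 103.39968863681364 0.04754202673615029
```

View pics/scrop.png

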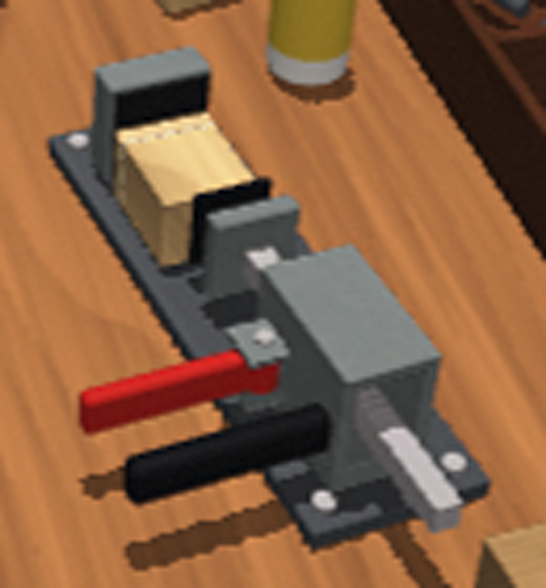

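Measured so far:
- **Timer:** the knob is at (0.512, 0.332). The bar and pointer lie at 168.1° and the mark at 103.4°, so it needs about 64.7° clockwise (1.13 rad, inside 0.7 to 1.4).
- **Clamp:** the origin is at (0.632, -0.051) with yaw 9.0°. Housing size and height check out.

Now I move above the knob.

```bash
python3 -m jog '289 -171 -40 0 0 12 0; 289 -171 -40 0 0 12 0; 289 -171 -40 0 0 12 0; 289 -171 -40 0 0 12 0; 289 -171 -40 0 0 12 0; 289 -171 -40 0 0 12 0; 289 -171 -40 0 0 12 0; 289 -171 -40 0 0 12 0; 289 -171 -40 0 0 12 0; 289 -171 -40 0 0 12 0' 10; python3 -c "
from h import *
o=get_obs();print(o['ee_pos'],np.degrees(o['eef_rot']),o['time_s'],o['qpos'])"
```

```text
time_s: 2.03
ee_pos: [0.5133, 0.3301, 0.1645]
eef_rot: [-1.572, 0.001, -0.211]
force: [-0.1, -0.1, -0.3]
grip_width: 0.0941
[0.51326037 0.33009546 0.16451483] [-9.00511763e+01  4.56763406e-02 -1.20752484e+01] 2.0333 [ 5.11585373e-01  4.67986526e-01  1.38678491e+00 -1.48984728e-04
  1.28800986e+00 -8.48416810e-01]
```

```bash
python3 -m jog '-1 2 -50 0 0 0 0; -1 2 -103 0 0 0 0; -1 2 -103 0 0 0 0; -1 2 -103 0 0 0 0;-1 2 -103 0 0 0 0' 10
python3 - <<'E'
from h import *
c=camera('side'); cv2.imwrite('pics/s1.png',cv2.resize(c['img'][120:220,220:340],None,fx=5,fy=5,interpolation=cv2.INTER_CUBIC)[:,:,::-1])
E
```

```text
time_s: 2.45
ee_pos: [0.5113, 0.333, 0.0619]
eef_rot: [-1.572, 0.002, -0.209]
force: [0.0, 0.4, 0.3]
grip_width: 0.0942
```

View pics/s1.png

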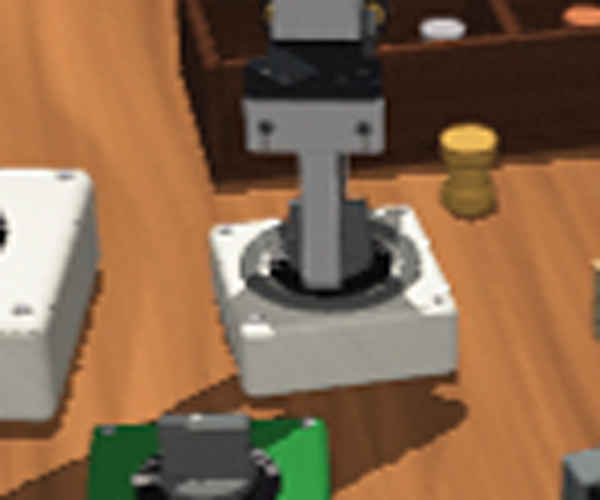

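The open fingers straddle the grey knob of the small white timer (crop ~(330,240)). I close on it now.

```bash
python3 -m jog '0 0 0 0 0 0 1; 0 0 0 0 0 0 1; 0 0 0 0 0 0 1; 0 0 0 0 0 0 1;0 0 0 0 0 0 1;0 0 0 0 0 0 1;0 0 0 0 0 0 1;0 0 0 0 0 0 1;0 0 0 0 0 0 1;0 0 0 0 0 0 1' 12; python3 -c "
from h import *
o=get_obs();print(o['force'],o['moment'])"
```

```text
time_s: 3.33
ee_pos: [0.5122, 0.3333, 0.0633]
eef_rot: [-1.57, -0.0, -0.21]
force: [-0.3, -1.0, -1.1]
grip_width: 0.0303
[-0.26396282 -0.96104328 -1.08608083] [0.01219107 0.02375227 0.02385273]
```

```bash
python3 -m jog '0 -1 -2 0 0 0 1; 0 -1 -2 0 0 0 1; 0 -1 -2 0 0 0 1;0 -1 -2 0 0 0 1;0 -1 -2 0 0 0 1;0 -1 -2 0 0 0 1' 12; python3 -c "
from h import *
o=get_obs();print(o['force'],o['moment'])"
```

```text
time_s: 3.83
ee_pos: [0.5129, 0.3352, 0.0613]
eef_rot: [-1.564, -0.003, -0.209]
force: [8.2, 23.5, -10.3]
grip_width: 0.0158
[  8.20338495  23.47621403 -10.31624743] [ 4.32773867e+00 -1.50675335e+00  1.30453773e-03]
```

```bash
python3 -m jog '0 0 0 0 0 0 1;0 0 0 0 0 0 1;0 0 0 0 0 0 1' 12; python3 -c "
from h import *
o=get_obs();print(o['force'],o['moment'])"
```

```text
time_s: 4.08
ee_pos: [0.5131, 0.3364, 0.0613]
eef_rot: [-1.562, -0.003, -0.209]
force: [4.0, 11.0, -4.4]
grip_width: 0.0139
[ 3.97432669 11.02463138 -4.36993535] [ 1.88043019 -0.64863078  0.00733656]
```

```bash
python3 -m jog '0.5 1 0 -0.5 0 0 1;0.5 1 0 -0.5 0 0 1;0.5 1 0 -0.5 0 0 1' 12; python3 -c "
from h import *
o=get_obs();print(o['force'],o['moment'],o['ee_pos'])
c=camera('top');save(c,'t2.png')"
```

```text
time_s: 4.33
ee_pos: [0.5132, 0.3366, 0.0612]
eef_rot: [-1.573, -0.004, -0.209]
force: [-4.0, -4.5, 4.5]
grip_width: 0.0139
[-3.95662765 -4.51325448  4.5018158 ] [-0.76949591  0.74788652  0.02753087] [0.51323977 0.33656761 0.06121268]
```

```bash
python3 -m jog '0 -0.3 0 0 0 -6.5 1;0 -0.3 0 0 0 -13 1;0 -0.3 0 0 0 -19.5 1;0 -0.3 0 0 0 -26 1;0 -0.3 0 0 0 -32.5 1;0 -0.3 0 0 0 -39 1;0 -0.3 0 0 0 -45.5 1;0 -0.3 0 0 0 -52 1;0 -0.3 0 0 0 -58.5 1;0 -0.3 0 0 0 -64.7 1' 12;  python3 -m jog '0 0 0 0 0 0 1; 0 0 0 0 0 0 1' 12; python3 -c "
from h import *
o=get_obs();print(o['force'],o['moment'],np.degrees(o['eef_rot']))"
```

```text
time_s: 5.22
ee_pos: [0.5135, 0.3367, 0.0612]
eef_rot: [-1.571, -0.004, -1.344]
force: [2.6, 4.5, -1.5]
grip_width: 0.0143
time_s: 5.38
ee_pos: [0.5135, 0.3367, 0.0612]
eef_rot: [-1.571, -0.004, -1.342]
force: [0.4, 2.4, 0.1]
grip_width: 0.014
[0.41005884 2.38087926 0.05337459] [ 0.49933938 -0.01463419  0.02205976] [-90.03641271  -0.20588057 -76.89827085]
```

```bash
python3 -m jog '0 0 0 0 0 0 0.6;0 0 0 0 0 0 0.6;0 0 0 0 0 0 0.6;0 0 0 0 0 0 0.6;0 0 0 0 0 0 0.6;0 0 40 0 0 0 0.6;0 0 80 0 0 0 0.6;0 0 120 0 0 0 0.6;-60 0 120 0 0 0 0.6;-100 -40 120 0 0 0 0.6'; python3 -m jog '-41 -41 0 0 0 0 0.6; -82 -82 0 0 0 0 0.6; -82 -82 0 0 0 0 0.6;-82 -82 0 0 0 0 0.6'
python3 - <<'E'
from h import *
c=camera('top');i=c['img']
cv2.imwrite('pics/t3.png',cv2.resize(i[215:285,155:230],None,fx=8,fy=8,interpolation=cv2.INTER_CUBIC)[:,:,::-1])
s=camera('side')['img'];cv2.imwrite('pics/s3.png',cv2.resize(s[150:210,250:325],None,fx=8,fy=8,interpolation=cv2.INTER_CUBIC)[:,:,::-1])
E
```

```text
time_s: 6.22
ee_pos: [0.4374, 0.3153, 0.1834]
eef_rot: [-1.566, -0.001, -1.341]
force: [-0.1, 0.3, -1.4]
grip_width: 0.0374
time_s: 6.55
ee_pos: [0.3524, 0.2307, 0.1836]
eef_rot: [-1.567, -0.002, -1.341]
force: [-0.3, 0.4, 0.2]
grip_width: 0.0375
```

View pics/t3.png

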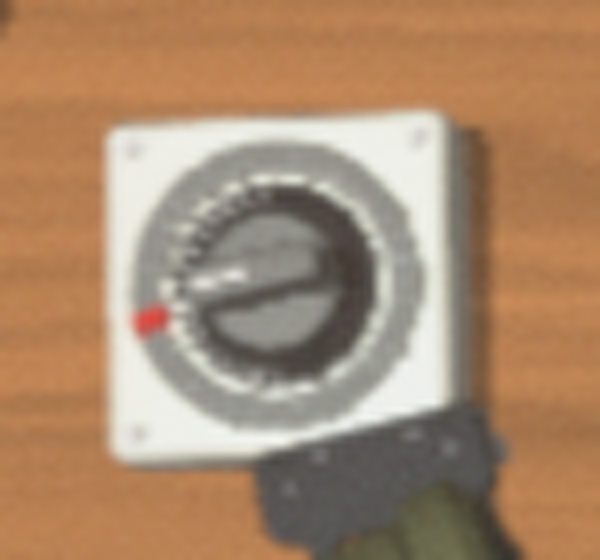

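View pics/s3.png

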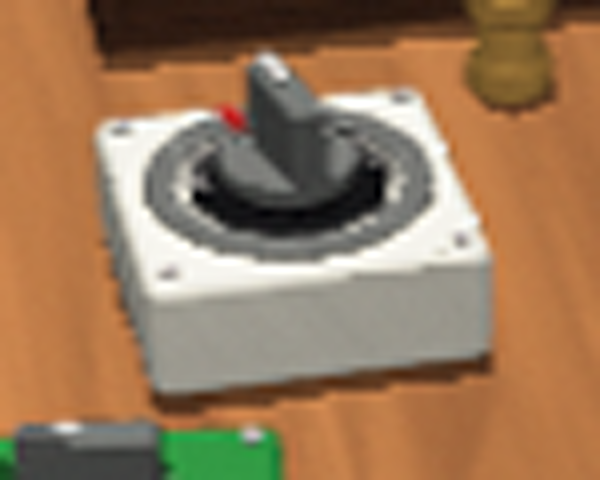

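Run:
```python
from h import *
Qs=[]
for k in range(3):
    c=camera('top'); w=cloud(c); reg=np.zeros((480,640),bool); reg[228:268,165:212]=1
    Q=w[reg&(w[...,2]>.070)&(w[...,2]<.1)]; Qs.append(Q)
Q=np.vstack(Qs); m=Q.mean(0); u,s,vt=np.linalg.svd(Q[:,:2]-m[:2],full_matrices=False); print('bar',m,np.degrees(np.arctan2(vt[0,1],vt[0,0])),s/np.sqrt(len(Q))*np.sqrt(12))
a=c['img'].astype(float); g=a.mean(2); reg=np.zeros((480,640),bool); reg[225:275,165:216]=1
sat=a.max(2)-a.min(2)
# ring: grey 120-165 at z~.046
ring=reg&(g>110)&(g<170)&(sat<25)
v,u=np.nonzero(ring); P=np.array([ray(c,x,y,.046) for x,y in zip(u,v)])[:,:2]
q=P[(np.hypot(*(P-[.512,.332]).T)<.06)&(np.hypot(*(P-[.512,.332]).T)>.035)]
A=np.c_[2*q,np.ones(len(q))]; sol=np.linalg.lstsq(A,(q**2).sum(1),rcond=None)[0]; print('ring ctr',sol[:2])
top=np.zeros((480,640),bool);top[225:275,165:216]=1
red=a[...,0]-np.maximum(a[...,1],a[...,2]); 
sel=np.zeros((480,640),bool); sel[250:260,169:178]=1
wt=np.where(sel&(a[...,1]<130)&(red>30),red,0); vv,uu=np.mgrid[0:480,0:640]
U=(wt*uu).sum()/wt.sum();V=(wt*vv).sum()/wt.sum(); pm=ray(c,U,V,.046); print('mark',U,V,pm)
for ctr in (sol[:2],m[:2],[.512,.332]):
    d=pm[:2]-ctr; print(np.degrees(np.arctan2(d[1],d[0])),np.hypot(*d))
```

```text
bar [0.51154554 0.33212203 0.08164576] 103.08316997610564 [0.0439963  0.01531986]
ring ctr [0.51154313 0.33165345]
mark 173.43280182232346 254.50569476082003 [0.50102817 0.37793542 0.046     ]
102.79994288440602 0.04746139858636079
102.92935406788146 0.04700511978124771
103.43359936364739 0.04722757085607996
```

The dial is set: the bar now reads 103.1° and the mark 102.8 to 103.4°. Gripping showed the robot-to-camera offset to be about (+2, +4) mm. Next, the trigger: I close the fingers, turn to clamp yaw and come down on its +y side.

```bash
python3 -m jog '18 -34 10 0 0 -7 1;36 -68 10 0 0 -14 1;54 -102 10 0 0 -21 1;72 -136 10 0 0 -28 1;90 -170 10 0 0 -35 1;108 -204 10 0 0 -42 1;126 -238 10 0 0 -49 1;144 -272 10 0 0 -56 1;162 -306 10 0 0 -63 1;175 -346 10 0 0 -70 1' 10;  python3 -m jog '0 0 0 0 0 -7 1;0 0 0 0 0 -14 1;0 0 0 0 0 -21 1;0 0 0 0 0 -26 1;0 0 0 0 0 -26 1' 10; python3 -c "
from h import *
o=get_obs();print(o['force'],o['moment'],np.degrees(o['eef_rot']),o['ee_pos'],o['qpos'])"
```

```text
time_s: 7.63
ee_pos: [0.5326, -0.1132, 0.1926]
eef_rot: [-1.567, -0.002, -2.568]
force: [0.0, 0.1, -0.4]
grip_width: 0.0008
time_s: 8.05
ee_pos: [0.5332, -0.1133, 0.1918]
eef_rot: [-1.568, -0.003, -3.025]
force: [-0.3, -0.2, 0.2]
grip_width: 0.0003
[-0.27276418 -0.18947422  0.18843101] [-0.03466804  0.13799767  0.00810184] [-8.98122283e+01 -1.53516379e-01 -1.73345014e+02] [ 0.53321803 -0.11327306  0.19179669] [-0.27449791  0.30125986  1.55166238 -0.00421583  1.28990235  1.1813138 ]
```

```bash
python3 -m jog '-6 -2 -40 0 0 2.3 1;-6 -2 -80 0 0 2.3 1;-6 -2 -120 0 0 2.3 1;-6 -2 -145 0 0 2.3 1;-6 -2 -158 0 0 2.3 1;-6 -2 -158 0 0 2.3 1'
python3 - <<'E'
from h import *
o=get_obs();print(o['force'],np.degrees(o['eef_rot']),o['ee_pos'])
s=camera('side')['img'];cv2.imwrite('pics/s4.png',cv2.resize(s[180:335,290:440],None,fx=3.8,fy=3.8,interpolation=cv2.INTER_CUBIC)[:,:,::-1])
s=camera('top')['img'];cv2.imwrite('pics/t4.png',cv2.resize(s[165:265,255:415],None,fx=5,fy=5,interpolation=cv2.INTER_CUBIC)[:,:,::-1])
E
```

```text
time_s: 8.55
ee_pos: [0.5259, -0.1147, 0.0303]
eef_rot: [-1.57, -0.008, -2.982]
force: [-0.6, 0.1, 0.6]
grip_width: 0.0003
[-0.64431345  0.06111612  0.57714466] [ -89.95116272   -0.45188502 -170.84475752] [ 0.52588047 -0.11469888  0.03026697]
```

View pics/s4.png

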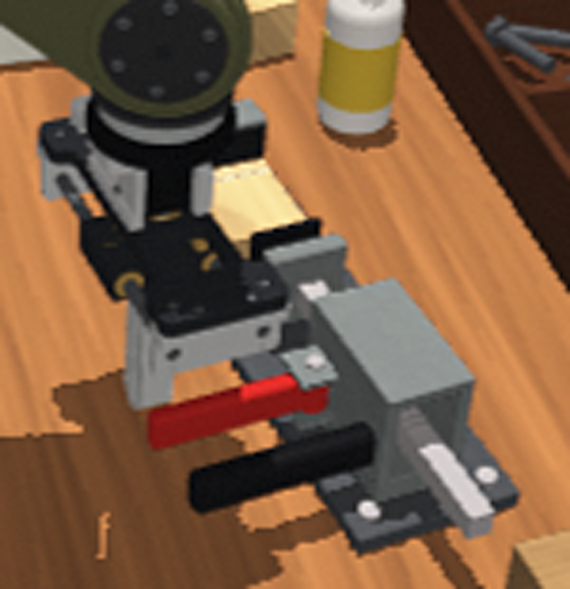

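View pics/t4.png

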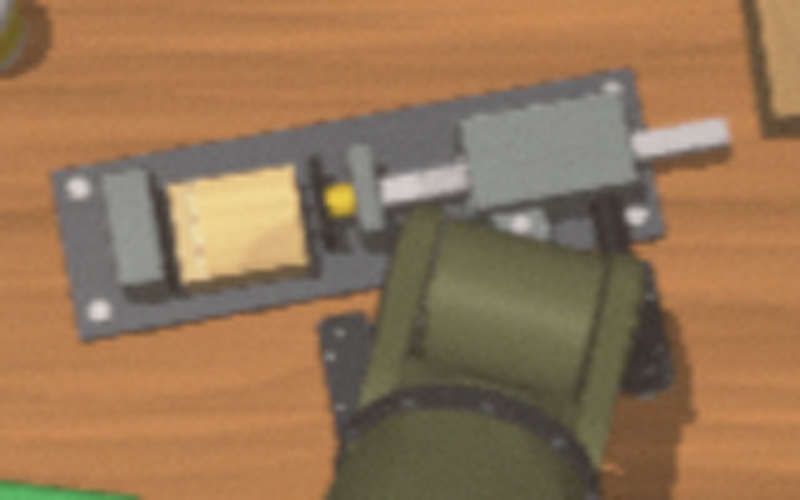

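The fingers stand upright just on the +y side of the red trigger near its tip (side crop (150,390)). The top view shows the pad and block gap unobstructed. I feel for contact.

```bash
for k in 1; do python3 -m jog '0.8 -5 0 0 0 0 1;1.2 -8 0 0 0 0 1;1.2 -8 0 0 0 0 1'; python3 -m jog '0.3 -2 0 0 0 0 1;0.6 -4 0 0 0 0 1;0.6 -4 0 0 0 0 1'; python3 -m jog '0.15 -1 0 0 0 0 1;0.3 -2 0 0 0 0 1;0.3 -2 0 0 0 0 1';python3 -m jog '0.15 -1 0 0 0 0 1;0.3 -2 0 0 0 0 1;0.3 -2 0 0 0 0 1'; done
```

```text
time_s: 8.9
ee_pos: [0.5296, -0.1241, 0.035]
eef_rot: [-1.567, -0.001, -2.983]
force: [0.4, -0.1, -0.3]
grip_width: 0.0006
time_s: 9.15
ee_pos: [0.5304, -0.1285, 0.0353]
eef_rot: [-1.566, -0.001, -2.983]
force: [0.3, -0.6, -0.6]
grip_width: 0.0002
time_s: 9.4
ee_pos: [0.5307, -0.1307, 0.0353]
eef_rot: [-1.566, -0.001, -2.983]
force: [0.3, -0.5, -0.5]
grip_width: 0.0003
time_s: 9.65
ee_pos: [0.5309, -0.1324, 0.0353]
eef_rot: [-1.567, -0.001, -2.983]
force: [-0.8, 4.0, 0.7]
grip_width: 0.001
```

```bash
cat >> h.py <<'E'
Y=np.radians(9.03);RC=np.array([[np.cos(Y),-np.sin(Y)],[np.sin(Y),np.cos(Y)]])
OC=np.array([.634,-.047]); PV=np.array([-.034,-.085]); P0=np.array([-.0812,.0175]); YAW0=-2.983
def rot(t): return np.array([[np.cos(t),-np.sin(t)],[np.sin(t),np.cos(t)]])
def tgt(t): return OC+RC@(PV+rot(t)@P0)
def theta():
    # trigger angle estimated from the TCP: solve finger-normal distance
    o=get_obs(); q=RC.T@(o['ee_pos'][:2]-OC)-PV
    return np.arctan2(q[1],q[0])-np.arctan2(P0[1],P0[0]) , o
def rows(ts):
    o=get_obs()
    for t in ts:
        d=(tgt(t)-o['ee_pos'][:2])*1000; print(t,np.round(d,1),'z',round(30-o['ee_pos'][2]*1000,1),'turn',round(np.degrees((YAW0+t-o['eef_rot'][2]+np.pi)%(2*np.pi)-np.pi),1))
def stat():
    t,o=theta(); t=(t+np.pi)%(2*np.pi)-np.pi; n=RC@rot(t)@np.array([0,1.]);f=o['force']
    print('theta',round(t,3),'Fn',round(f[:2]@n,2),'Fz',round(f[2],2),'yaw rel',round(((o['eef_rot'][2]-YAW0+np.pi)%(2*np.pi)-np.pi),3),'t',o['time_s'])
def meas(n=2):
    out=[]
    for k in range(n):
        c=camera('top'); w=cloud(c); 
        q=(w[...,:2]-(OC-[.002,.004]))@RC; a=c['img'].astype(float)
        # profile of brightness along clamp y at x=0 heights; resample plane z
        res={}
        for nm,z in (('hi',.074),('pad',.068),('blk',.057)):
            R_=OC-[.002,.004]; ys=np.arange(-.03,.15,.0005); xs=np.arange(-.018,.0181,.003) if nm!='blk' else np.arange(-.022,.0221,.003)
            P=np.array([[*(R_+RC@np.array([x,y])),z] for y in ys for x in xs]); uv=px(c,P).astype(np.float32)
            pr=cv2.remap(a[...,0].astype(np.float32),uv[:,:1],uv[:,1:],cv2.INTER_LINEAR).reshape(len(ys),len(xs)).mean(1)
            res[nm]=pr
        out.append(res)
    ys=np.arange(-.03,.15,.0005)*1000
    return ys,{k:np.mean([r[k] for r in out],0) for k in out[0]}
E
python3 - <<'E'
from h import *
stat(); rows([.1,.2,.3,.38])
ys,m=meas()
for k in m: print(k,[(int(y),int(v)) for y,v in zip(ys,m[k])][::4])
E
```

```text
theta 0.008 Fn 4.12 Fz 0.72 yaw rel -0.0 t 9.65
0.1 [-0.1 -7.6] z -5.3 turn 5.7
0.2 [  0.7 -15.9] z -5.3 turn 11.5
0.3 [  2.3 -24.1] z -5.3 turn 17.2
0.38 [  4.2 -30.4] z -5.3 turn 21.8
hi [(-30, 139), (-27, 140), (-25, 141), (-23, 141), (-21, 141), (-19, 141), (-17, 140), (-15, 137), (-13, 132), (-11, 124), (-9, 119), (-7, 121), (-5, 130), (-3, 137), (-1, 140), (0, 141), (2, 136), (4, 131), (6, 135), (8, 142), (10, 147), (12, 146), (14, 143), (16, 138), (18, 124), (20, 103), (22, 81), (24, 73), (26, 79), (28, 88), (30, 92), (32, 95), (34, 117), (36, 170), (38, 209), (40, 227), (42, 230), (44, 230), (46, 231), (48, 231), (50, 231), (52, 231), (54, 231), (56, 231), (58, 232), (60, 232), (62, 233), (64, 233), (66, 234), (68, 234), (70, 234), (72, 234), (74, 234), (76, 234), (78, 235), (80, 235), (82, 235), (84, 235), (86, 235), (88, 235), (90, 234), (92, 230), (94, 227), (96, 225), (98, 226), (100, 225), (102, 219), (104, 195), (106, 148), (108, 100), (110, 77), (112, 75), (114, 91), (116, 116), (118, 135), (120, 144), (122, 146), (124, 147), (126, 147), (128, 147), (130, 148), (132, 1
[... 1431 characters left out ...]
 (26, 81), (28, 88), (30, 89), (32, 93), (34, 121), (36, 174), (38, 210), (40, 226), (42, 228), (44, 229), (46, 229), (48, 229), (50, 229), (52, 229), (54, 229), (56, 230), (58, 230), (60, 230), (62, 230), (64, 231), (66, 231), (68, 232), (70, 233), (72, 233), (74, 234), (76, 234), (78, 234), (80, 234), (82, 234), (84, 234), (86, 234), (88, 234), (90, 234), (92, 230), (94, 227), (96, 226), (98, 226), (100, 226), (102, 222), (104, 201), (106, 158), (108, 107), (110, 80), (112, 73), (114, 85), (116, 109), (118, 130), (120, 142), (122, 145), (124, 146), (126, 146), (128, 147), (130, 147), (132, 148), (134, 148), (136, 147), (138, 143), (140, 132), (142, 120), (144, 114), (146, 114), (148, 114)]
```

```bash
python3 -m jog '0 -7.6 -4 0 0 5.7 1;0.7 -15.9 -4 0 0 11.5 1;2.3 -24.1 -4 0 0 17.2 1;4.2 -30.8 -4 0 0 21.8 1;4.2 -30.8 -4 0 0 21.8 1;4.2 -30.8 -4 0 0 21.8 1'
cat >> h.py <<'E'
def edges():
    """subpixel half-level crossings in clamp y (mm)"""
    ys,m=meas(3); p=m['blk']
    def cr(lo,hi,lev,up):
        for i in range(len(ys)-1):
            if lo<=ys[i]<hi and ((p[i]<lev<=p[i+1]) if up else (p[i]>lev>=p[i+1])):
                return round(ys[i]+.5*(lev-p[i])/(p[i+1]-p[i]),2)
    near=cr(28,60,160,True); far=cr(80,125,150,False)
    # yellow stem -> pad dark min, jaw dark min (jaw back shadow)
    a=[ys[i] for i in range(1,len(ys)-1) if p[i]<=p[i-1] and p[i]<p[i+1]]
    print('block',near,far,'minima',a)
E
python3 - <<'E'
from h import *
stat(); edges(); rows([.38,0.0]); i=camera('top')['img'];cv2.imwrite('pics/t5.png',cv2.resize(i[165:265,255:415],None,fx=5,fy=5,interpolation=cv2.INTER_CUBIC)[:,:,::-1])
E
```

```text
time_s: 10.25
ee_pos: [0.535, -0.1631, 0.031]
eef_rot: [-1.567, -0.001, -2.602]
force: [-0.3, 5.1, 0.2]
grip_width: 0.0006
theta 0.383 Fn 4.47 Fz 0.17 yaw rel 0.381 t 10.25
block 35.64 106.34 minima [np.float64(-28.999999999999996), np.float64(-12.999999999999984), np.float64(-1.4999999999999736), np.float64(12.500000000000039), np.float64(31.000000000000057), np.float64(50.00000000000007), np.float64(96.00000000000011), np.float64(112.00000000000013), np.float64(144.50000000000014)]
0.38 [0.1 0.1] z -1.1 turn -0.0
0.0 [-4.1 31.2] z -1.1 turn -21.8
```

View pics/t5.png

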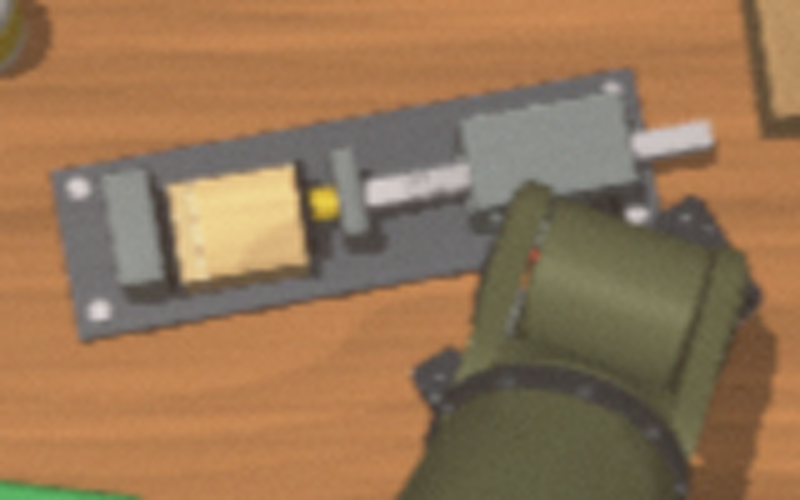

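```bash
python3 -m jog '-2.0 8 0 0 0 -5.7 1;-3.5 16 0 0 0 -11.5 1;-4.2 25 0 0 0 -17.2 1;-4.6 34 0 0 0 -21.8 1;-4.6 34 0 0 0 -21.8 1;-4.6 34 0 0 0 -21.8 1'
python3 - <<'E'
from h import *
stat(); edges(); rows([0,.1,.2,.3,.38]);  i=camera('top')['img'];cv2.imwrite('pics/t6.png',cv2.resize(i[165:265,255:415],None,fx=5,fy=5,interpolation=cv2.INTER_CUBIC)[:,:,::-1])
E
```

```text
time_s: 10.95
ee_pos: [0.5306, -0.1291, 0.0313]
eef_rot: [-1.567, -0.001, -2.98]
force: [-0.3, -0.3, 0.7]
grip_width: 0.0001
theta -0.031 Fn -0.27 Fz 0.65 yaw rel 0.003 t 10.95
block 35.49 106.33 minima [np.float64(-21.999999999999993), np.float64(-18.99999999999999), np.float64(-4.499999999999976), np.float64(9.500000000000036), np.float64(30.000000000000053), np.float64(50.00000000000007), np.float64(51.00000000000007), np.float64(55.50000000000008), np.float64(79.0000000000001), np.float64(88.5000000000001), np.float64(96.00000000000011), np.float64(112.00000000000013), np.float64(145.00000000000017)]
0 [ 0.3 -2.2] z -1.2 turn -0.1
0.1 [  0.3 -10.5] z -1.2 turn 5.6
0.2 [  1.1 -18.8] z -1.2 turn 11.4
0.3 [  2.7 -26.9] z -1.2 turn 17.1
0.38 [  4.6 -33.3] z -1.2 turn 21.7
```

View pics/t6.png

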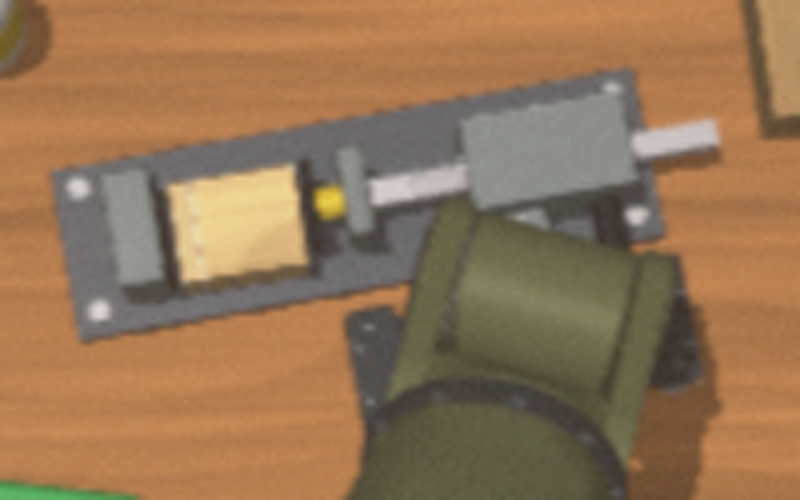

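```bash
cat >> h.py <<'E'
def prof(c,img,z,ys,xs):
    R_=OC-[.002,.004]
    P=np.array([[*(R_+RC@np.array([x,y])),z] for y in ys for x in xs]); uv=px(c,P).astype(np.float32)
    return cv2.remap(img.astype(np.float32),uv[:,:1],uv[:,1:],cv2.INTER_LINEAR).reshape(len(ys),len(xs)).mean(1)
def barpos(imgs,c):
    """jaw & tail & pad-shift vs top0 (mm)"""
    ref=cv2.imread('pics/top0.png')[:,:,::-1].astype(float); a=np.mean(imgs,0).astype(float); out={}
    for nm,z,lo,hi,xs,ch in (('jaw',.074,-.014,.008,np.arange(0,.022,.002),1),('tail',.050,-.235,-.190,np.arange(-.004,.0041,.002),2),('stem',.05,.002,.020,np.arange(-.003,.0031,.001),2)):
        st=.0002; ys=np.arange(lo,hi,st); r=prof(c,ref[...,ch],z,ys,xs)
        best=[]
        for d in np.arange(-.003,.034,st):
            p=prof(c,a[...,ch],z,ys+d,xs); best.append(np.mean((p-r-(p-r).mean())**2))
        k=int(np.argmin(best)); out[nm]=(round((-.003+k*st)*1000,1),int(best[k]))
    print(out)
def look(n=4):
    cs=[camera('top') for _ in range(n)]; barpos([c['img'] for c in cs],cs[0])
E
python3 - <<'E'
from h import *
look()
c=camera('top')
for f in ('t5','t6'): pass
E
```

```text
{'jaw': (5.8, 4), 'tail': (6.0, 34), 'stem': (6.4, 1)}
```

Bar is +5.9 mm at rest (jaw, tail and stem agree); the block hasn't moved. Second squeeze next.

```bash
python3 -m jog '0.3 -10.5 -1 0 0 5.6 1;1.1 -18.8 -1 0 0 11.4 1;2.7 -26.9 -1 0 0 17.1 1;4.6 -33.5 -1 0 0 21.7 1;4.6 -33.5 -1 0 0 21.7 1;4.6 -33.5 -1 0 0 21.7 1'
python3 - <<'E'
from h import *
stat(); edges(); look(); rows([.38,0.0])
E
```

```text
time_s: 11.9
ee_pos: [0.5348, -0.1624, 0.0301]
eef_rot: [-1.568, -0.001, -2.606]
force: [-3.2, 2.5, 3.1]
grip_width: 0.0007
theta 0.374 Fn 3.81 Fz 3.1 yaw rel 0.377 t 11.9
block 40.42 109.83 minima [np.float64(-21.499999999999993), np.float64(4.000000000000031), np.float64(18.500000000000043), np.float64(36.50000000000006), np.float64(49.00000000000007), np.float64(81.5000000000001), np.float64(83.5000000000001), np.float64(89.50000000000011), np.float64(100.50000000000011), np.float64(113.50000000000013), np.float64(144.50000000000014), np.float64(147.00000000000017), np.float64(149.00000000000017)]
{'jaw': (14.8, 3), 'tail': (15.8, 71), 'stem': (16.0, 3)}
0.38 [ 0.3 -0.4] z -0.0 turn 0.1
0.0 [-3.9 30.7] z -0.0 turn -21.7
```

Run:
```python
from h import *
c=camera('top');i=c['img'];cv2.imwrite('pics/t7.png',cv2.resize(i[180:240,260:345],None,fx=9,fy=9,interpolation=cv2.INTER_CUBIC)[:,:,::-1])
s=camera('side')['img'];cv2.imwrite('pics/s7.png',cv2.resize(s[200:280,320:410],None,fx=7,fy=7,interpolation=cv2.INTER_CUBIC)[:,:,::-1])
```

```text
(no output)
```

View pics/t7.png

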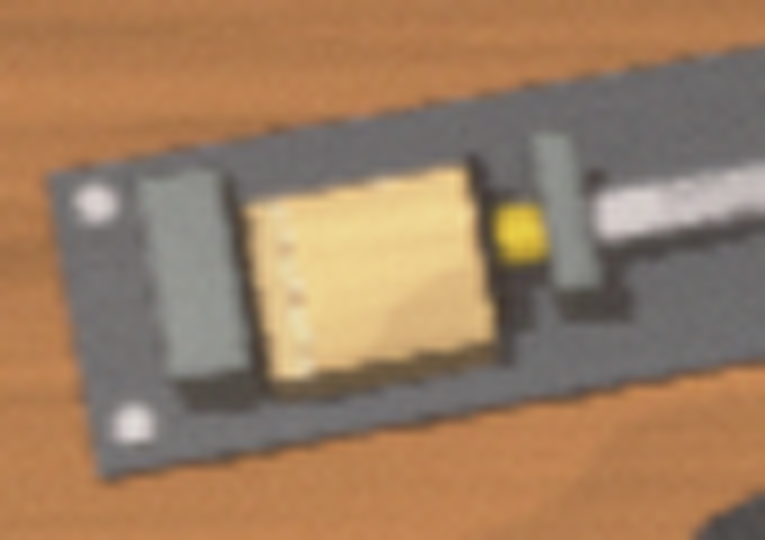

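View pics/s7.png

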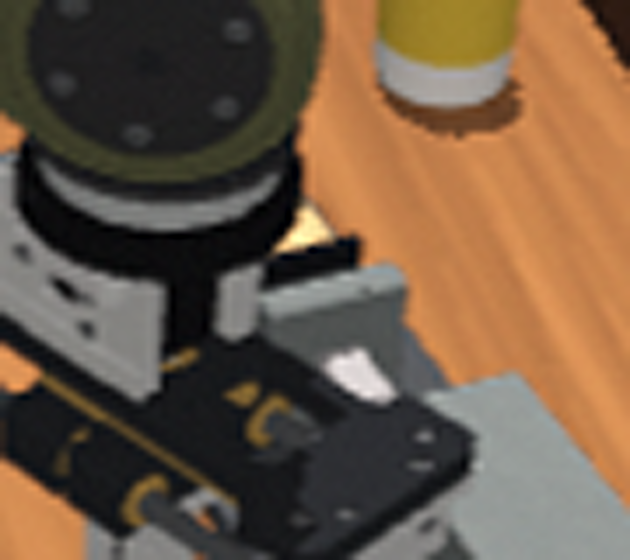

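```bash
python3 -m jog '-2.0 8 0 0 0 -5.7 1;-3.5 16 0 0 0 -11.5 1;-4.2 25 0 0 0 -17.2 1;-4.6 34 0 0 0 -21.8 1;-4.6 34 0 0 0 -21.8 1;-4.6 34 0 0 0 -21.8 1'
python3 - <<'E'
from h import *
stat(); edges(); look(); rows([0,.1,.2,.25,.28,.31,.34])
E
```

```text
time_s: 12.85
ee_pos: [0.5305, -0.1286, 0.0301]
eef_rot: [-1.567, -0.001, -2.982]
force: [-0.7, 0.2, -0.9]
grip_width: 0.0008
theta -0.038 Fn 0.3 Fz -0.89 yaw rel 0.001 t 12.85
block 40.31 109.81 minima [np.float64(-28.999999999999996), np.float64(-12.999999999999984), np.float64(-8.99999999999998), np.float64(1.500000000000029), np.float64(15.00000000000004), np.float64(35.00000000000006), np.float64(85.0000000000001), np.float64(100.50000000000011), np.float64(113.50000000000013), np.float64(144.50000000000014), np.float64(147.50000000000017)]
{'jaw': (11.8, 1), 'tail': (12.4, 71), 'stem': (12.8, 2)}
0 [ 0.6 -3. ] z -0.0 turn 0.1
0.1 [  0.6 -11.3] z -0.0 turn 5.8
0.2 [  1.4 -19.5] z -0.0 turn 11.5
0.25 [  2.1 -23.6] z -0.0 turn 14.4
0.28 [  2.6 -26.1] z -0.0 turn 16.1
0.31 [  3.2 -28.5] z -0.0 turn 17.8
0.34 [  3.8 -30.9] z -0.0 turn 19.6
```

```bash
python3 -m jog '0.6 -11.3 0 0 0 5.8 1;1.4 -19.5 0 0 0 11.5 1;2.1 -23.9 0 0 0 14.4 1;2.1 -23.9 0 0 0 14.4 1;2.1 -23.9 0 0 0 14.4 1'
python3 - <<'E'
from h import *
stat(); edges(); look(); rows([.28,.31,.34,.37])
E
```

```text
time_s: 13.62
ee_pos: [0.532, -0.1525, 0.0299]
eef_rot: [-1.568, -0.002, -2.734]
force: [-2.8, 5.2, 1.5]
grip_width: 0.0006
theta 0.25 Fn 5.88 Fz 1.54 yaw rel 0.249 t 13.6167
block 41.44 110.19 minima [np.float64(-28.499999999999996), np.float64(7.500000000000035), np.float64(21.500000000000046), np.float64(37.000000000000064), np.float64(83.5000000000001), np.float64(87.0000000000001), np.float64(114.00000000000013), np.float64(130.00000000000014), np.float64(145.00000000000017)]
{'jaw': (18.0, 1), 'tail': (18.8, 66), 'stem': (1.4, 25)}
0.28 [ 0.8 -2.4] z 0.1 turn 1.7
0.31 [ 1.4 -4.8] z 0.1 turn 3.5
0.34 [ 2.  -7.2] z 0.1 turn 5.2
0.37 [ 2.8 -9.6] z 0.1 turn 6.9
```

```bash
python3 -m jog '0.8 -2.4 0 0 0 1.7 1;1.4 -4.8 0 0 0 3.5 1;2.0 -7.2 0 0 0 5.2 1;2.3 -8.4 0 0 0 6 1;2.3 -8.4 0 0 0 6 1;2.3 -8.4 0 0 0 6 1'
python3 - <<'E'
from h import *
stat(); edges(); look(); rows([.36,.38])
c=camera('top');i=c['img'];cv2.imwrite('pics/t8.png',cv2.resize(i[180:240,260:345],None,fx=9,fy=9,interpolation=cv2.INTER_CUBIC)[:,:,::-1])
E
```

```text
time_s: 14.47
ee_pos: [0.534, -0.1605, 0.0298]
eef_rot: [-1.569, -0.002, -2.629]
force: [-5.1, 5.1, 3.8]
grip_width: 0.0003
theta 0.35 Fn 6.94 Fz 3.81 yaw rel 0.354 t 14.4667
block 41.47 110.2 minima [np.float64(-21.499999999999993), np.float64(-14.999999999999986), np.float64(-3.499999999999975), np.float64(9.500000000000036), np.float64(23.50000000000005), np.float64(37.000000000000064), np.float64(85.0000000000001), np.float64(101.50000000000011), np.float64(114.00000000000013), np.float64(145.00000000000017), np.float64(147.50000000000017)]
{'jaw': (19.8, 2), 'tail': (20.4, 72), 'stem': (3.8, 39)}
0.36 [ 0.6 -0.8] z 0.2 turn 0.3
0.38 [ 1.1 -2.3] z 0.2 turn 1.5
```

View pics/t8.png

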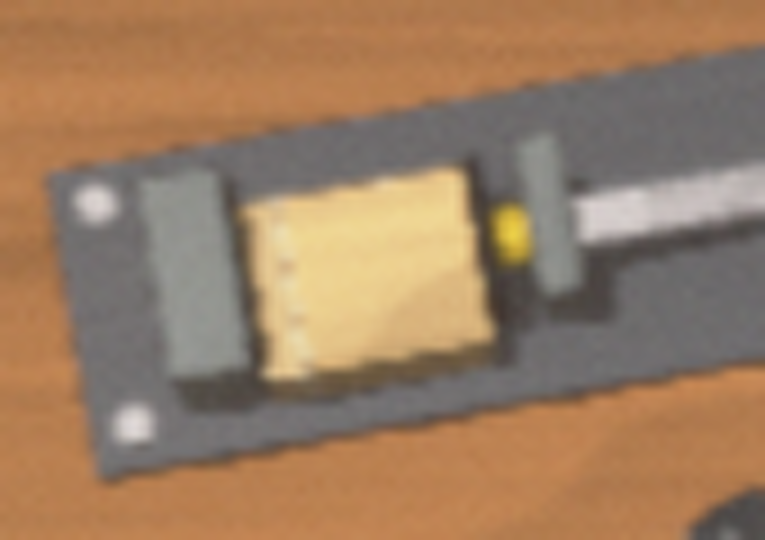

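```bash
python3 -m jog '1.0 -2.2 0 0 0 1.5 1;1.0 -2.2 0 0 0 1.5 1;1.0 -2.2 0 0 0 1.5 1'
python3 - <<'E'
from h import *
stat(); edges(); look()
cs=[camera('top') for _ in range(4)]; c=cs[0]
now=np.mean([k['img'] for k in cs],0)
ref=cv2.imread('pics/top0.png')[:,:,::-1].astype(float)
ys=np.arange(-.005,.06,.0005)
for a in (ref,now):
    p=prof(c,a[...,0]-a[...,2],.05,ys,np.arange(-.003,.0031,.001))
    k=np.argmax(p); lev=p[k]/2; l=k
    while p[l]>lev: l-=1
    r=k
    while p[r]>lev: r+=1
    print('stem',ys[l]*1e3,ys[r]*1e3,'len',(ys[r]-ys[l])*1e3,p[k], 'area-len',p[max(l-8,0):r+8].sum()*.5/120)
# pad-to-jaw far: integrate dark
E
```

```text
time_s: 15.12
ee_pos: [0.5345, -0.1624, 0.0298]
eef_rot: [-1.57, -0.003, -2.603]
force: [-5.9, 4.6, 5.2]
grip_width: 0.0006
theta 0.373 Fn 6.95 Fz 5.18 yaw rel 0.38 t 15.1167
block 41.47 110.18 minima [np.float64(-21.499999999999993), np.float64(-15.999999999999986), np.float64(-2.999999999999975), np.float64(10.000000000000037), np.float64(24.00000000000005), np.float64(37.000000000000064), np.float64(82.5000000000001), np.float64(101.50000000000011), np.float64(114.00000000000013), np.float64(125.50000000000014), np.float64(131.50000000000014), np.float64(144.50000000000014)]
{'jaw': (20.2, 9), 'tail': (20.8, 68), 'stem': (4.2, 32)}
stem 3.9999999999999925 19.99999999999998 len 15.999999999999986 151.5385 area-len 19.839193
stem 23.999999999999975 34.99999999999997 len 10.999999999999993 149.09085 area-len 13.28247
```

All the pad estimates come out near 5 mm: the stem is 5.0 mm shorter, bar travel gives about 4.2 to 4.8 mm, and trigger force gives 4 to 5 mm. The block has stopped against the jaw and the trigger is held at about 0.37 rad, so I'm handing in.

Run:
```python
from h import *
stat(); c=camera('top'); w=cloud(c); reg=np.zeros((480,640),bool); reg[228:268,165:212]=1
Q=w[reg&(w[...,2]>.070)&(w[...,2]<.1)][:,:2]; vt=np.linalg.svd(Q-Q.mean(0),full_matrices=False)[2]; print(np.degrees(np.arctan2(vt[0,1],vt[0,0])))
print(hand_in())
```

```text
theta 0.372 Fn 6.85 Fz 5.79 yaw rel 0.38 t 15.6667
103.43799826082524
the job is handed in; nothing more can be done
None
```

I set the timer, clamped the block and handed the job in at about 15.7 s, with the fingers still holding the trigger squeezed at about 0.37 rad. The hand-in gave no verdict.

- **Timer:** I gripped the small white timer's knob and turned it about 65° clockwise. In the last check the pointer stood at 103.4°, against 102.8–103.4° for the red mark.
- **Clamp:** I squeezed the trigger three times and did not let go of the third. The block stopped moving between the last looks, so it is against the fixed jaw.
- **Pad depth:** The pad is pressed in by about 5 mm, well short of crushing:
  - The visible stem is 5.0 mm shorter than at the start.
  - Bar travel gives about 4.2–4.8 mm.
  - Trigger force gives about 3–5 mm. It read low on the free squeezes, so I trust it least.
- **Disagreements:** The arm's coordinates were about 2 mm (x) and 4 mm (y) off the camera's. I corrected for this by feeling for contact. Closing on the knob pushed sideways with about 24 N until I re-centred, which is below the limits.
- **Bystanders:** I did not touch any of them knowingly. I made no separate final check of where they stand.

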